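Match trophy columns to their plinths

TASK

Make up the three trophies: stand each round column upright in the middle of its plinth, the shortest on the smallest, the middle one on the middle-sized and the tallest on the largest, then lay the brass medal flat and centred on top of the tallest column. Leave the square post and the glue bottle where they are.

Things in the scene. Friction and masses are not known exactly. Their poses are not given: they have to be found in the camera images.
- column_short: one of three round white plastic trophy columns, the shortest: 40 mm high, standing upright. Round foot 34 mm across (7 mm high), shaft 22 mm, round capital 30 mm across over the top 12 mm. Origin at the centre of its underside, z up.
- column_middle: one of three round white plastic trophy columns, the middle one: 60 mm high, standing upright. Round foot 39 mm across (7 mm high), shaft 27 mm, round capital 35 mm across over the top 12 mm. Origin at the centre of its underside, z up.
- column_tall: one of three round white plastic trophy columns, the tallest: 80 mm high, standing upright. Round foot 44 mm across (7 mm high), shaft 32 mm, round capital 40 mm across over the top 12 mm. Origin at the centre of its underside, z up.
- plinth_small: one of three square dark wooden plinths, the smallest: 60 x 60 mm, 20 mm high with a flat top 52 mm square; it lies on the grey board and cannot move. Origin at the centre of its underside, so its top is 20 mm above the origin; x and y along its sides, z up.
- plinth_medium: one of three square dark wooden plinths, the middle one: 76 x 76 mm, 20 mm high with a flat top 68 mm square; it lies on the grey board and cannot move. Origin at the centre of its underside, so its top is 20 mm above the origin; x and y along its sides, z up.
- plinth_large: one of three square dark wooden plinths, the largest: 92 x 92 mm, 20 mm high with a flat top 84 mm square; it lies on the grey board and cannot move. Origin at the centre of its underside, so its top is 20 mm above the origin; x and y along its sides, z up.
- medal: round brass medal blank, 50 mm across and 5 mm thick, lying flat and loose on top of a round dark wooden stand (30 mm across, 25 mm high, fixed) that it overhangs by 10 mm all round. Origin at the centre of its underside, z up.
- square_post: bystander: square white plastic post, 36 x 36 mm at foot and top, 28 mm between, 60 mm high, standing loose among the round columns. Origin at the centre of its underside, z up; x and y along its sides.
- glue_bottle: bystander: cream glue bottle with a red nozzle, 42 mm across, 122 mm high, standing loose. Origin at the centre of its underside, z up.
Things that resemble listed ones, but are neither listed nor needed, are in the scene too. What is shaped like the medal but red is not meant.

How it is judged:
By the outcome, as a careful person would: the job done as asked, in the order asked, and still so for the second after the job is handed in, with the robot touching nothing.
It also fails if it takes over 122 s, if anything falls off the work surface, if the arm or the gripper's body presses on something with over 40 N, if the wrist force passes 120 N, or if a joint passes its speed limit or range.

ROBOT

A 7-joint arm with a two-finger parallel gripper is mounted at the origin on a cart in front of the work surface, level with it; the furniture and walls round the work are solid. World frame = base frame: x ahead of the robot, y to its left, z up, the work surface at z = 0. Lengths are in m, angles in degrees, forces in N, time in s.
With the tool pointing down it reaches from about 0.425 to 0.875 m from the base axis. Payload 4.7 kg.
Tool frame: the origin (TCP) lies at the very end of the fingers, on their centre line; the grasp point (between the pads) lies 19 mm behind it; z points along the fingers, y is the line along which they close (so a half turn about z gives the same grasp; the last joint's range is limited). The gripper opens to 87 mm and grips with 3 to 60 N. Pads are 19 mm wide; open, the fingers measure 117 mm over their backs; the gripper's body (75 mm by 190 mm) begins 51 mm behind the grasp point.
Start: joints at [77.24, 18.392, -4.016, 83.108, 1.295, 78.541, -3.26], TCP at [0.152, -0.632, 0.223] pointing down, gripper open.
Joint ranges: [-163.93, 163.93], [-17.29, 119.83], [-79.2, 71.16], [3.27, 140.29], [-89.18, 269.18], [5.43, 117.66], [-154.24, 154.24]. Speed limits (degrees/s): [147.25, 147.25, 180, 180, 180, 180, 180].

INTERFACE

Orientations are given as [roll, pitch, yaw] about the fixed x, y, z axes, in that order (R = Rz(yaw) Ry(pitch) Rx(roll)).
In Python, from cell import get_obs, eyes, env gives the robot as it stands.
- The arm moves only by the tool servo_tool, never from a script. Its argument "series" is a list that holds one entry, the list of rows, each a list of 7 numbers: the shift along the tool's x, y, z in units of 300 mm (1.0 is 300 mm), then the turn, a rotation vector about the tool's x, y, z in units of pi rad (1.0 is pi rad), then the opening, from 0 (shut) to 1 (fully open). In form: [[[tx, ty, tz, wx, wy, wz, gripper], ...]]. A call has 1 to 12 rows; each row is the pose to reach, as a shift and turn from the pose commanded when the call began, along the tool's axes at that moment, turning the shorter way round; what a row does not reach only later rows make up. A row lasts 1/12 s, in which the tool goes at most 41.7 mm and 7.16 degrees, less where a joint would pass 70% of its speed; a pose out of reach is approached as far as the arm can. A call with a number of a shift or a turn outside -1 to 1 is refused whole. A call with a gripper value outside its range is refused whole. The fingers move at their own pace and stop on an object; "grip_force" is the grip in N (left out, the last holds). Time passes only in rows, so rows that repeat a pose let the fingers close. It gives the time, the measured TCP pose, the force, the opening and the grip force at its end, in the units of the state.
- get_obs(): the state, without advancing time (a new reading comes with each control period).
- eyes.read_camera(name): name is "side" or "top" or "wrist"; returns a dict with "frame" (384x512x3 uint8, red, green, blue), "depth" (384x512 float32, m along the optical axis (not along the pixel's ray), 0 where there is no reading), "fx", "fy", "cx", "cy" (pixels), "distortion" ([k1, k2, p1, p2, k3] as OpenCV has them; the pictures are not rectified), "origin" and "rotation" of the camera in the world; the wrist camera has in their place "mount" (4x4, takes a point from camera to tool coordinates, whose origin is the TCP and whose axes are the flange's). Camera axes: x right, y down, z forward; pixel columns grow to the right and rows downward; lengths in m; the calibration is good to about 2 mm. A picture is of the moment at which its call begins: read the wrist's pose just before it.
- env.sign_off(): hands the job in; it is judged then, once.
The state is a dict: "time_s": time; "qpos": joint angles; "joint_velocities": joint speeds; "effort": joint torques, N m; "tool_pos": TCP position; "tool_rot": TCP orientation; "force": force on the tool from outside, world axes, zero at the start; "wrist_torque": the same for the moment, N m; "grip_width": finger opening in m; "grasp_force": force on a finger pad.
Only numpy, scipy, OpenCV 4.12 (cv2) and the standard library are available. Lean on these libraries where they do the work, as an engineer would, in place of code of your own. Each camera call takes 0.05 s, during which the arm holds its last target. There are 200 camera calls.

## Working session

There is one attempt and no reset: what is moved stays moved. The work goes in short steps, Python scripts to look and compute and a tool call to move; the robot and the scene stay as the last step left them, time stands still between calls to the robot, and variables do not carry over. Pictures are saved under pics/ and viewed, at most 14 in all, crops included, and the job is handed in when it is done.

Besides the shell and the picture viewer there is one more tool, called by a JSON object that holds its "name" and its "arguments". servo_tool: Moves the arm, as the interface text tells. Shifts and turns lie within -1 to 1; 1 stands for 300 mm of shift or pi rad of turn. Its arguments: {"type":"object","properties":{"series":{"type":"array"},"grip_force":{"type":"number"}},"required":["series"]}

```bash
mkdir -p pics; ls
cat > h.py <<'E'
import numpy as np, cv2
from cell import get_obs, eyes, env
from scipy.spatial.transform import Rotation as R
def cam(name):
    o=get_obs(); c=eyes.read_camera(name)
    if name=="wrist":
        T=np.eye(4); T[:3,:3]=R.from_euler('xyz',o['tool_rot'],degrees=True).as_matrix(); T[:3,3]=o['tool_pos']
        M=T@np.array(c['mount']); c['origin']=M[:3,3]; c['rotation']=M[:3,:3]
    c['K']=np.array([[c['fx'],0,c['cx']],[0,c['fy'],c['cy']],[0,0,1.]]); c['D']=np.array(c['distortion'],float)
    c['origin']=np.array(c['origin']); c['rotation']=np.array(c['rotation'])
    return c
def rays(c,px):
    p=cv2.undistortPoints(np.array(px,float).reshape(-1,1,2),c['K'],c['D']).reshape(-1,2)
    return np.c_[p,np.ones(len(p))]@c['rotation'].T
def onplane(c,px,z):
    d=rays(c,px); return c['origin']+d*((z-c['origin'][2])/d[:,2])[:,None]
def cloud(c):
    h,w=c['depth'].shape; u,v=np.meshgrid(np.arange(w),np.arange(h))
    P=rays(c,np.stack([u,v],-1).reshape(-1,2))*c['depth'].reshape(-1,1)+c['origin']
    return P.reshape(h,w,3)
def save(c,n): cv2.imwrite(f'pics/{n}.png',c['frame'][:,:,::-1])
E
python3 - <<'E'
from h import *
for n in ("top","side"):
    c=cam(n); save(c,n+'0'); print(n,c['origin'],c['rotation'].round(3).tolist(),c['fx'])
print(get_obs()); c=cam("wrist");print(c['mount'])
E
```

```text
pics
top [ 0.44757154 -0.15177793  1.12297754] [-175.399, 0.84, -90.377] 417.5662630737842
side [0.31059743 0.78068297 0.76368503] [-127.001, 0.348, -166.366] 499.8596823410128
{'time_s': 0.1, 'qpos': array([77.23952994, 18.4352    , -4.01674986, 83.16654358,  1.29439776,
       78.54205766, -3.25974975]), 'joint_velocities': array([-0.0868651 , -0.07139672, -0.03812775, -0.25505325, -0.04165752,
        0.06428423,  0.01045569]), 'effort': array([-5.72849221e-04, -4.92571843e+01, -4.05851752e-01, -3.13399315e+01,
       -6.40508370e-02,  3.94774613e-02,  8.70788540e-05]), 'tool_pos': array([ 0.15234601, -0.63138776,  0.22157866]), 'tool_rot': array([-1.79901402e+02,  4.47792800e-03,  1.35713245e+01]), 'force': array([0.12098063, 0.21031322, 0.5002058 ]), 'wrist_torque': array([ 0.0014892 ,  0.01222719, -0.03392048]), 'grasp_force': 0.0, 'grip_width': 0.08662173852023843}
[[ 1.86110713e-04 -9.64239324e-01 -2.65033002e-01  7.10485242e-02]
 [ 9.99999683e-01 -2.58108498e-05  7.96121571e-04  4.45411181e-04]
 [-7.74492452e-04 -2.65033066e-01  9.64239013e-01 -1.62095008e-01]
 [ 0.00000000e+00  0.00000000e+00  0.00000000e+00  1.00000000e+00]]
```

View pics/top0.png

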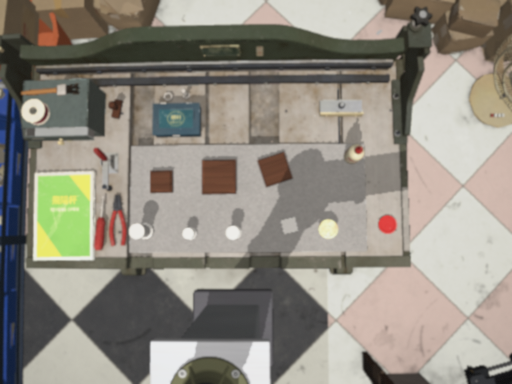

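View pics/side0.png

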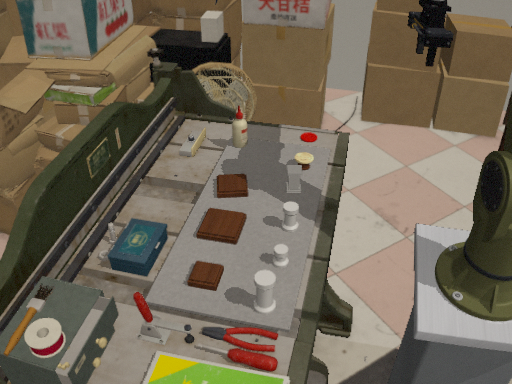

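The top view shows, left to right, the tall column (137,231), short (190,233), middle (233,232), square post (290,226), medal (328,229) and the red disc (387,224). The plinths are small (161,181), large (219,176) and medium, which is rotated (275,168). The side view agrees, and the bottle is at (357,152) in the top view.

```bash
sed -i "s/    return c\$/    if c['rotation'].ndim==1: c['rotation']=R.from_euler('xyz',c['rotation'],degrees=True).as_matrix()\n    return c/" h.py
python3 - <<'E'
from h import *
c=cam("top"); P=cloud(c); f=c['frame'].astype(int)
hsv=cv2.cvtColor(c['frame'],cv2.COLOR_RGB2HSV)
for n,(u,v),h,r in [("tall",(137,231),.08,18),("short",(190,233),.04,14),("mid",(233,232),.06,14),("post",(290,226),.06,14),("medal",(328,229),.03,16),("red",(387,224),.03,15),("bottle",(357,152),.1,14)]:
    Q=P[v-r:v+r,u-r:u+r].reshape(-1,3); zt=np.percentile(Q[:,2],99.5)
    S=Q[abs(Q[:,2]-h)<.008]
    print(n,'zmax',zt.round(4),len(S),S.mean(0).round(4) if len(S) else '', ((S.min(0)+S.max(0))/2).round(4) if len(S) else '',np.ptp(S,axis=0).round(3) if len(S) else '')
print('table z',np.median(P[200:210,150:250,2]))
for n,(u,v),r in [("small",(161,181),18),("large",(219,176),26),("medium",(275,168),26)]:
    m=np.zeros(f.shape[:2],np.uint8); g=f[v-r:v+r,u-r:u+r]
    m[v-r:v+r,u-r:u+r]=((g[...,0]-g[...,2]>25)&(hsv[v-r:v+r,u-r:u+r,1]>80))*255
    cs=max(cv2.findContours(m,0,2)[0],key=cv2.contourArea).reshape(-1,2)
    w=onplane(c,cs,.02)[:,:2]; rc=cv2.minAreaRect((w*1000).astype(np.float32))
    zz=np.median(P[v-5:v+5,u-5:u+5,2]); print(n,rc,zz)
E
```

```text
tall zmax 0.0941 69 [0.4396 0.1662 0.0856] [0.4409 0.169  0.0825] [0.038 0.04  0.011]
short zmax 0.053 33 [0.4328 0.0453 0.046 ] [0.4337 0.0461 0.0437] [0.026 0.028 0.008]
mid zmax 0.0738 35 [ 0.4358 -0.0692  0.0665] [ 0.4347 -0.0692  0.063 ] [0.033 0.033 0.01 ]
post zmax 0.0742 28 [ 0.4543 -0.2097  0.0668] [ 0.4526 -0.2107  0.0654] [0.04  0.038 0.005]
medal zmax 0.0452 84 [ 0.4436 -0.3127  0.0367] [ 0.4417 -0.3134  0.0361] [0.047 0.05  0.004]
red zmax 0.009 0   
bottle zmax 0.2178 15 [ 0.6336 -0.3774  0.1035] [ 0.6366 -0.3789  0.1011] [0.018 0.011 0.012]
table z 0.00945124247222695
small ((572.183837890625, 125.93342590332031), (54.63600540161133, 54.15461349487305), 0.6423845291137695) 0.02930844984440295
large ((583.3202514648438, -29.894508361816406), (88.46647644042969, 85.73892974853516), 0.28002575039863586) 0.02960469526850118
medium ((602.064453125, -178.3294677734375), (72.108154296875, 71.03486633300781), 18.063526153564453) 0.030232501709634207
```

```bash
cat >> h.py <<'E'
def go(x,y,z,yaw):
    o=get_obs(); T=R.from_euler('xyz',o['tool_rot'],degrees=True)
    d=T.inv().apply(np.array([x,y,z])-o['tool_pos'])/.3
    w=(T.inv()*R.from_euler('xyz',[180,0,yaw],degrees=True)).as_rotvec()/np.pi
    print(x,y,z,'->',np.r_[d,w].round(4).tolist())
E
python3 - <<'E'
from h import *
go(.38,-.44,.25,50)
E
```

```text
0.38 -0.44 0.25 -> [0.8874, -0.4428, -0.0932, -0.0004, -0.0001, -0.2024]
```

{"name": "servo_tool", "arguments": {"series": [[[0.887,-0.443,-0.093,0,0,-0.202,1],[0.887,-0.443,-0.093,0,0,-0.202,1],[0.887,-0.443,-0.093,0,0,-0.202,1],[0.887,-0.443,-0.093,0,0,-0.202,1],[0.887,-0.443,-0.093,0,0,-0.202,1],[0.887,-0.443,-0.093,0,0,-0.202,1],[0.887,-0.443,-0.093,0,0,-0.202,1],[0.887,-0.443,-0.093,0,0,-0.202,1],[0.887,-0.443,-0.093,0,0,-0.202,1],[0.887,-0.443,-0.093,0,0,-0.202,1],[0.887,-0.443,-0.093,0,0,-0.202,1]]]}}

```text
time_s: 1.12
tool_pos: [0.3781, -0.4417, 0.25]
tool_rot: [-179.9, 0.1, 49.8]
force: [-0.5, -0.3, -0.2]
grip_width: 0.0871
grasp_force: 0.0
```

Run:
```python
from h import *
print(get_obs()['tool_pos'],get_obs()['tool_rot'])
go(.46,-.2,.25,90)
```

```text
[ 0.37812414 -0.44170496  0.25003327] [-1.79949951e+02  6.68481756e-02  4.97706144e+01]
0.46 -0.2 0.25 -> [0.7914, -0.312, -0.0005, -0.0004, 0.0003, -0.2235]
```

{"name": "servo_tool", "arguments": {"series": [[[0.791,-0.312,0,0,0,-0.223,1],[0.791,-0.312,0,0,0,-0.223,1],[0.791,-0.312,0,0,0,-0.223,1],[0.791,-0.312,0,0,0,-0.223,1],[0.791,-0.312,0,0,0,-0.223,1],[0.791,-0.312,0,0,0,-0.223,1],[0.791,-0.312,0,0,0,-0.223,1],[0.791,-0.312,0,0,0,-0.223,1],[0.791,-0.312,0,0,0,-0.223,1],[0.791,-0.312,0,0,0,-0.223,1],[0.791,-0.312,0,0,0,-0.223,1]]]}}

```text
time_s: 2.03
tool_pos: [0.4601, -0.201, 0.2502]
tool_rot: [-180.0, 0.0, 89.8]
force: [0.6, -0.8, -0.4]
grip_width: 0.0868
grasp_force: 0.0
```

Run:
```python
from h import *
print(get_obs()['tool_pos'],get_obs()['tool_rot'])
c=cam("wrist"); save(c,'w1'); P=cloud(c); print(P[100:300:50,50:500:60,2].round(3))
go(.50,.04,.25,90)
```

```text
[ 0.46010224 -0.2010345   0.25015907] [-1.79966743e+02  4.33370537e-04  8.97882549e+01]
[[-0.155 -0.384 -0.029  0.009  0.009  0.01   0.009 -0.03 ]
 [-0.871 -0.866 -0.029  0.01   0.01   0.029  0.009 -0.032]
 [-0.87  -0.871  0.     0.011  0.009  0.01   0.011 -0.002]
 [ 0.338 -0.878  0.263  0.039  0.012  0.274  0.009  0.339]]
0.5 0.04 0.25 -> [0.8024, 0.1301, 0.0005, -0.0002, -0.0001, -0.001]
```

View pics/w1.png

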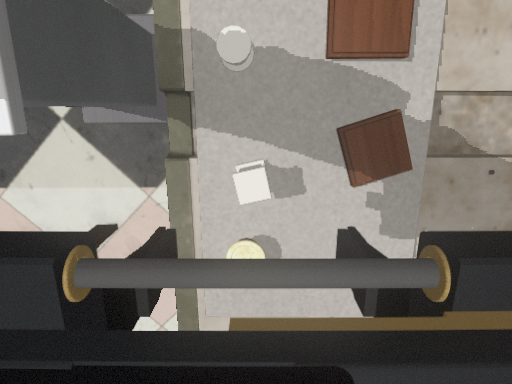

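The wrist view at (235,45) shows the middle column, with the square post at (252,185), the medal at (245,250) under the gripper, and the medium plinth at (375,148). The board is about 9.5 mm high.

{"name": "servo_tool", "arguments": {"series": [[[0.4,0.13,-0.2,0,0,0,1],[0.4,0.13,-0.2,0,0,0,1],[0.4,0.13,-0.2,0,0,0,1],[0.4,0.13,-0.2,0,0,0,1],[0.4,0.13,-0.2,0,0,0,1],[0.4,0.13,-0.2,0,0,0,1]]]}}

```text
time_s: 2.58
tool_pos: [0.5001, -0.079, 0.3106]
tool_rot: [180.0, 0.0, 90.1]
force: [-0.6, -0.5, 0.0]
grip_width: 0.0869
grasp_force: 0.0
```

```bash
cat >> h.py <<'E'
def plinths(c,names):
    # brown blobs -> bounding square on the board
    g=c['frame'].astype(int); m=((g[...,0]-g[...,2]>25)&(g[...,0]<150)).astype(np.uint8)*255
    m=cv2.morphologyEx(m,cv2.MORPH_OPEN,np.ones((3,3)))
    for k in cv2.findContours(m,0,2)[0]:
        if cv2.contourArea(k)<800: continue
        w=onplane(c,k.reshape(-1,2),.0295)[:,:2]*1000
        rc=cv2.minAreaRect(w.astype(np.float32)); 
        if min(rc[1])>45 and max(rc[1])<110: print('plinth',np.round(rc[0],1),np.round(rc[1],1),round(rc[2],1),cv2.boundingRect(k))
def tops(c,zl,name=''):
    # things whose top plane is at zl: connected depth blobs
    P=cloud(c); m=((abs(P[...,2]-zl)<.006)&(c['depth']>0)).astype(np.uint8)*255
    m=cv2.morphologyEx(m,cv2.MORPH_OPEN,np.ones((3,3)))
    for k in cv2.findContours(m,0,2)[0]:
        if cv2.contourArea(k)<100: continue
        w=onplane(c,k.reshape(-1,2),zl)[:,:2]*1000
        (x,y),r=cv2.minEnclosingCircle(w.astype(np.float32))
        if 10<r<32: print(name,'top',np.round([x,y,r],1),np.round(w.mean(0),1),cv2.boundingRect(k))
E
python3 - <<'E'
from h import *
print(get_obs()['tool_pos'],get_obs()['tool_rot'])
c=cam("wrist"); save(c,'w2'); plinths(c,0)
for n,z in (('short',.0495),('mid',.0695),('tall',.0895)): tops(c,z,n)
c=cam("top"); print("TOP"); plinths(c,0)
for n,z in (('short',.0495),('mid',.0695),('tall',.0895),('medal',.0395)): tops(c,z,n)
E
```

```text
[ 0.50010456 -0.07903055  0.31055704] [1.79983841e+02 4.50510416e-02 9.00722882e+01]
plinth [ 601.6 -175.4] [73.6 75.2] 17.1 (297, 197, 55, 58)
plinth [583.  -27.9] [90.8 88.3] 0.2 (285, 89, 70, 68)
short top [435.4  47.5  15.2] [435.6  46.5] (193, 49, 24, 26)
mid top [ 452.1 -200.7   18.5] [ 455.7 -195.3] (209, 247, 27, 11)
mid top [437.5 -69.4  17.9] [437.  -69.6] (194, 145, 28, 27)
TOP
mid top [ 452.3 -212.9   22.7] [ 450.7 -212. ] (282, 218, 15, 16)
tall top [439.6 169.7  20. ] [439.9 176.4] (129, 224, 14, 15)
medal top [ 443.3 -312.7   25.1] [ 444.9 -310.9] (318, 219, 20, 20)
```

View pics/w2.png

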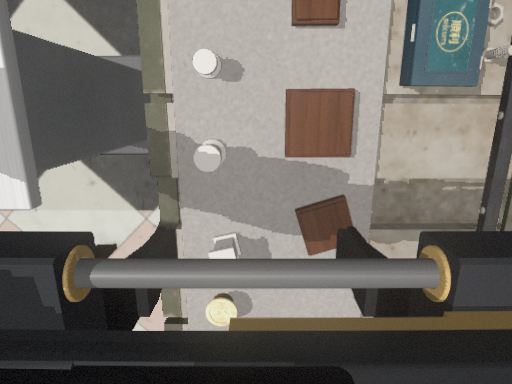

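The wrist view shows the short column's top at (205,63), the middle column at (209,157), the large plinth at (320,123) and the medium plinth at (325,225). The short column comes first.

Run:
```python
from h import *
go(.4355,.047,.12,90)
```

```text
0.4355 0.047 0.12 -> [0.4257, -0.2122, 0.6318, -0.0005, 0.0001, -0.0007]
```

{"name": "servo_tool", "arguments": {"series": [[[0.426,-0.212,0.632,0,0,0,1],[0.426,-0.212,0.632,0,0,0,1],[0.426,-0.212,0.632,0,0,0,1],[0.426,-0.212,0.632,0,0,0,1],[0.426,-0.212,0.632,0,0,0,1],[0.426,-0.212,0.632,0,0,0,1],[0.426,-0.212,0.632,0,0,0,1],[0.426,-0.212,0.632,0,0,0,1],[0.426,-0.212,0.8,0,0,0,1],[0.426,-0.212,0.88,0,0,0,1],[0.426,-0.212,0.942,0,0,0,1],[0.426,-0.212,0.942,0,0,0,1]]]}}

```text
time_s: 3.68
tool_pos: [0.4344, 0.047, 0.0252]
tool_rot: [-179.7, -0.0, 89.9]
force: [-0.8, -0.6, -0.1]
grip_width: 0.0868
grasp_force: 0.0
```

Run:
```python
from h import *
go(.4355,.047,.027,90)
```

```text
0.4355 0.047 0.027 -> [0.0001, 0.0037, -0.0059, -0.0018, -0.0002, -0.0008]
```

Closing on the capital now.

{"name": "servo_tool", "arguments": {"series": [[[0,0.004,-0.004,0,0,0,0.5],[0,0.004,-0.004,0,0,0,0.4],[0,0.004,-0.004,0,0,0,0],[0,0.004,-0.004,0,0,0,0],[0,0.004,-0.004,0,0,0,0],[0,0.004,-0.004,0,0,0,0],[0,0.004,-0.004,0,0,0,0],[0,0.004,-0.004,0,0,0,0],[0,0.004,-0.004,0,0,0,0],[0,0.004,-0.004,0,0,0,0],[0,0.004,-0.004,0,0,0,0],[0,0.004,-0.004,0,0,0,0]]], "grip_force": 20}}

```text
time_s: 4.68
tool_pos: [0.4373, 0.0493, 0.029]
tool_rot: [-180.0, 0.0, 90.1]
force: [0.1, -0.2, -0.1]
grip_width: 0.0293
grasp_force: 20.0
```

Run:
```python
from h import *
go(.4355,.047,.13,90); go(.52,.10,.13,90)
```

```text
0.4355 0.047 0.13 -> [-0.0078, -0.0062, -0.3366, -0.0001, 0.0, 0.0004]
0.52 0.1 0.13 -> [0.1685, 0.2757, -0.3367, -0.0001, 0.0, 0.0004]
```

{"name": "servo_tool", "arguments": {"series": [[[0,0,-0.1,0,0,0,0],[0,0,-0.2,0,0,0,0],[0,0,-0.43,0,0,0,0],[0,0,-0.43,0,0,0,0],[0,0.35,-0.43,0,0,0,0],[0,0.35,-0.43,0,0,0,0],[0,0.35,-0.43,0,0,0,0],[0,0.35,-0.43,0,0,0,0],[0,0.35,-0.43,0,0,0,0],[0,0.35,-0.43,0,0,0,0],[0,0.35,-0.43,0,0,0,0]]]}}

```text
time_s: 5.6
tool_pos: [0.5411, 0.0497, 0.1576]
tool_rot: [-179.9, 0.0, 90.1]
force: [-0.1, -1.0, 0.0]
grip_width: 0.0289
grasp_force: 20.0
```

Run:
```python
from h import *
c=cam("wrist"); save(c,'w3'); plinths(c,0)
o=get_obs(); print(o['tool_pos'],o['tool_rot'],o['grip_width'])
c=cam("wrist"); o=get_obs(); print(o['tool_pos'])
P=cloud(c); print(P[140:160,240:260,2].mean())
```

```text
plinth [595.7  -2.8] [64.5 45.1] 0.1 (281, 218, 68, 44)
plinth [572.6 126.1] [57.8 58.4] 0.4 (261, 66, 69, 71)
[0.54124012 0.04961833 0.15782391] [-1.79952259e+02  5.82752044e-02  9.01035252e+01] 0.028904395054160398
[0.54144711 0.04949287 0.15797407]
0.011659970258491468
```

View pics/w3.png

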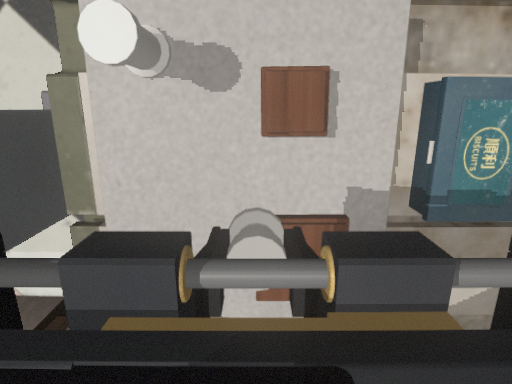

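The short column is held level and upright at (257,240). The small plinth is at (295,101), and the tall column stands at (108,30).

```bash
cat >> h.py <<'E'
def held(c,R0):
    # visible front (+tool x side) of the thing between the fingers, in tool-centred world axes, by height
    o=get_obs(); Q=(cloud(c)-o['tool_pos']); ok=c['depth']>0
    for z in np.arange(-.075,.03,.005):
        s=ok&(abs(Q[...,2]-z)<.0025)&(abs(Q[...,0])<.007)&(abs(Q[...,1])<.04)
        if s.sum()>5: print(round(z,3),s.sum(),'ymax',np.percentile(Q[s][:,1],95).round(4))
E
python3 - <<'E'
from h import *
c=cam("wrist"); held(c,0)
go(.5725,.126,.10,90); print(get_obs()['tool_pos'])
E
```

```text
-0.02 6 ymax 0.0148
-0.015 72 ymax 0.0153
-0.01 279 ymax 0.0143
-0.005 105 ymax 0.01
0.0 18 ymax 0.0095
0.01 65 ymax 0.0133
0.015 103 ymax 0.0134
0.02 705 ymax 0.0129
0.5725 0.126 0.1 -> [0.2554, 0.1031, 0.1934, 0.0, 0.0004, 0.0005]
[0.54168911 0.04939245 0.15812368]
```

{"name": "servo_tool", "arguments": {"series": [[[0.261,0.102,0,0,0,0,0],[0.261,0.102,0,0,0,0,0],[0.261,0.102,0,0,0,0,0],[0.261,0.102,0,0,0,0,0],[0.261,0.102,0.2,0,0,0,0],[0.261,0.102,0.28,0,0,0,0],[0.261,0.102,0.31,0,0,0,0],[0.261,0.102,0.34,0,0,0,0],[0.261,0.102,0.35,0,0,0,0],[0.261,0.102,0.355,0,0,0,0],[0.261,0.102,0.355,0,0,0,0],[0.261,0.102,0.355,0,0,0,0]]]}}

```text
time_s: 6.75
tool_pos: [0.5742, 0.128, 0.0534]
tool_rot: [179.8, -0.0, 90.1]
force: [0.4, -0.6, -0.3]
grip_width: 0.0291
grasp_force: 20.0
```

Run:
```python
from h import *
go(.5725,.128,.049,90); print(get_obs()['tool_pos'],get_obs()['force'])
c=cam("side"); 
cv2.imwrite('pics/s1.png',cv2.resize(c['frame'][200:330,120:320,::-1],None,fx=4,fy=4)[:600])
```

```text
0.5725 0.128 0.049 -> [-0.0001, -0.0057, 0.0145, 0.0009, -0.0, 0.0003]
[0.57419658 0.12803627 0.05335798] [ 0.38534858 -0.56600843 -0.3234087 ]
```

View pics/s1.png

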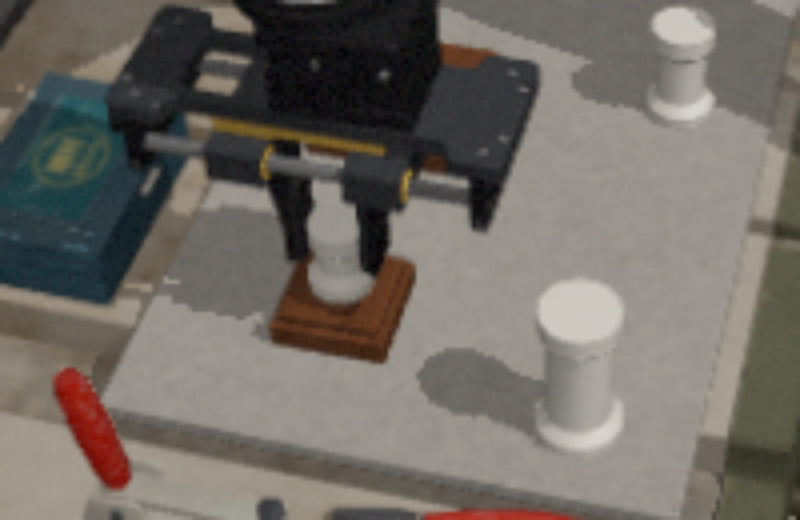

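The column is just above the small plinth at (340,280) in this crop. Next: nudge it, lower it and release.

{"name": "servo_tool", "arguments": {"series": [[[0,-0.006,0.004,0,0,0,0],[0,-0.006,0.008,0,0,0,0],[0,-0.006,0.011,0,0,0,0],[0,-0.006,0.013,0,0,0,0],[0,-0.006,0.013,0,0,0,0],[0,-0.006,0.013,0,0,0,0]]]}}

```text
time_s: 7.3
tool_pos: [0.5713, 0.1279, 0.049]
tool_rot: [180.0, 0.0, 90.1]
force: [-3.9, -0.8, 8.5]
grip_width: 0.0291
grasp_force: 20.0
```

Run:
```python
from h import *
print(get_obs()['tool_pos'],get_obs()['force'])
```

```text
[0.57125531 0.12791019 0.04895952] [-3.93371424 -0.7974843   8.48733613]
```

{"name": "servo_tool", "arguments": {"series": [[[0,0.003,-0.003,0,0,0,0],[0,0.003,-0.003,0,0,0,0.45],[0,0.003,-0.003,0,0,0,0.6],[0,0.003,-0.003,0,0,0,0.8],[0,0.003,-0.003,0,0,0,0.8],[0,0.003,-0.003,0,0,0,0.8],[0,0.003,-0.2,0,0,0,1],[0,0.003,-0.4,0,0,0,1],[0,0.003,-0.4,0,0,0,1],[0,0.003,-0.4,0,0,0,1],[-0.2,0.003,-0.5,0,0,0,1],[-0.2,0.003,-0.5,0,0,0,1]]]}}

```text
time_s: 8.3
tool_pos: [0.5723, 0.0669, 0.1988]
tool_rot: [179.9, 0.1, 90.2]
force: [0.3, -1.9, -1.5]
grip_width: 0.0855
grasp_force: 0.0
```

Run:
```python
from h import *
print(get_obs()['tool_pos'])
c=cam("wrist"); plinths(c,0); tops(c,.0695,'short?'); save(c,'w4')
go(.4373,-.0695,.19,90)
```

```text
[0.57233256 0.06694372 0.19884744]
plinth [584.2  -2.7] [89.4 45.5] 0.2 (227, 220, 82, 39)
plinth [572.9 126.1] [57.7 57.8] 0.2 (229, 90, 59, 60)
short? top [571.1 126.1  14.9] [570.9 125.8] (240, 105, 33, 34)
0.4373 -0.0695 0.19 -> [-0.4344, -0.4542, 0.0351, 0.0012, 0.0017, -0.0017]
```

{"name": "servo_tool", "arguments": {"series": [[[-0.44,-0.452,0,0,0,0,1],[-0.44,-0.452,0,0,0,0,1],[-0.44,-0.452,0,0,0,0,1],[-0.44,-0.452,0,0,0,0,1],[-0.44,-0.452,0,0,0,0,1],[-0.44,-0.452,0.1,0,0,0,1],[-0.44,-0.452,0.1,0,0,0,1],[-0.44,-0.452,0.3,0,0,0,1],[-0.44,-0.452,0.4,0,0,0,1],[-0.44,-0.452,0.47,0,0,0,1],[-0.44,-0.452,0.505,0,0,0,1],[-0.44,-0.452,0.505,0,0,0,1]]]}}

```text
time_s: 9.35
tool_pos: [0.435, -0.0628, 0.0443]
tool_rot: [-179.7, -0.2, 90.2]
force: [0.9, -0.7, 0.3]
grip_width: 0.0865
grasp_force: 0.0
```

Run:
```python
from h import *
cam("wrist"); print(get_obs()['tool_pos'])
go(.4373,-.0695,.046,90)
```

```text
[ 0.43670966 -0.06325316  0.04608849]
0.4373 -0.0695 0.046 -> [-0.0208, 0.0019, 0.0003, -0.0005, -0.0006, 0.0009]
```

{"name": "servo_tool", "arguments": {"series": [[[-0.021,0.002,0,0,0,0,1],[-0.021,0.002,0,0,0,0,1],[-0.021,0.002,0,0,0,0,0.5],[-0.021,0.002,0,0,0,0,0.4],[-0.021,0.002,0,0,0,0,0],[-0.021,0.002,0,0,0,0,0],[-0.021,0.002,0,0,0,0,0],[-0.021,0.002,0,0,0,0,0],[-0.021,0.002,0,0,0,0,0],[-0.021,0.002,0,0,0,0,0],[-0.021,0.002,0,0,0,0,0],[-0.021,0.002,0,0,0,0,0]]], "grip_force": 20}}

```text
time_s: 10.4
tool_pos: [0.4373, -0.0706, 0.0461]
tool_rot: [180.0, 0.0, 90.1]
force: [0.8, 0.5, -0.2]
grip_width: 0.0341
grasp_force: 20.0
```

Run:
```python
from h import *
print(get_obs()['tool_pos'])
go(.57,-.25,.20,90)
```

```text
[ 0.43729542 -0.07063355  0.04610774]
0.57 -0.25 0.2 -> [-0.5984, 0.4417, -0.5129, 0.0, 0.0, 0.0004]
```

{"name": "servo_tool", "arguments": {"series": [[[0,0,-0.1,0,0,0,0],[0,0,-0.25,0,0,0,0],[0,0,-0.4,0,0,0,0],[0,0,-0.513,0,0,0,0],[-0.598,0.442,-0.513,0,0,0,0],[-0.598,0.442,-0.513,0,0,0,0],[-0.598,0.442,-0.513,0,0,0,0],[-0.598,0.442,-0.513,0,0,0,0],[-0.598,0.442,-0.513,0,0,0,0],[-0.598,0.442,-0.513,0,0,0,0],[-0.598,0.442,-0.513,0,0,0,0],[-0.598,0.442,-0.513,0,0,0,0]]]}}

```text
time_s: 11.4
tool_pos: [0.5698, -0.25, 0.1987]
tool_rot: [-179.9, -0.1, 90.0]
force: [0.2, 1.0, -0.4]
grip_width: 0.0342
grasp_force: 20.0
```

Run:
```python
from h import *
for i in range(6): cam("wrist")
c=cam("wrist"); o=get_obs(); print(o['tool_pos'],o['tool_rot'],o['grip_width'])
plinths(c,0); held(c,0); save(c,'w5')
go(.602,-.1755,.10,90)
```

```text
[ 0.56985114 -0.24913405  0.20059368] [1.79986854e+02 5.84158955e-02 9.01325358e+01] 0.03420390761808356
plinth [ 602.8 -178.1] [73.8 74.2] 18.1 (245, 60, 90, 94)
-0.035 22 ymax 0.0211
-0.03 108 ymax 0.0209
-0.025 214 ymax 0.0191
-0.02 58 ymax 0.0151
-0.015 63 ymax 0.0152
-0.01 66 ymax 0.0152
-0.005 77 ymax 0.0152
0.0 46 ymax 0.0152
0.015 94 ymax 0.0192
0.02 114 ymax 0.0194
0.025 1012 ymax 0.0183
0.602 -0.1755 0.1 -> [0.2455, 0.1077, 0.3351, 0.0001, 0.0003, 0.0007]
```

View pics/w5.png

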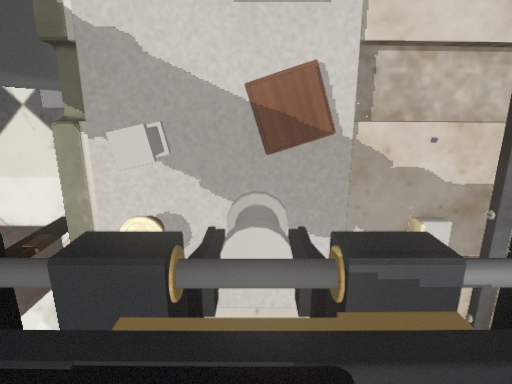

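The medium plinth is at (291,107), and the column is held upright at (257,225).

{"name": "servo_tool", "arguments": {"series": [[[0.231,0.109,0,0,0,0,0],[0.231,0.109,0,0,0,0,0],[0.231,0.109,0.1,0,0,0,0],[0.231,0.109,0.2,0,0,0,0],[0.231,0.109,0.3,0,0,0,0],[0.231,0.109,0.38,0,0,0,0],[0.231,0.109,0.41,0,0,0,0],[0.231,0.109,0.43,0,0,0,0],[0.231,0.109,0.437,0,0,0,0],[0.231,0.109,0.437,0,0,0,0],[0.231,0.109,0.437,0,0,0,0],[0.231,0.109,0.437,0,0,0,0]]]}}

```text
time_s: 12.75
tool_pos: [0.6038, -0.1808, 0.0706]
tool_rot: [179.9, 0.1, 90.1]
force: [-0.0, 0.5, 0.0]
grip_width: 0.034
grasp_force: 20.0
```

Run:
```python
from h import *
for i in range(3): cam("wrist")
print(get_obs()['tool_pos'],get_obs()['force']); go(.6024,-.1799,.066,90)
```

```text
[ 0.60319979 -0.18074929  0.0698707 ] [-0.21825068 -0.53678139 -1.22262142]
0.6024 -0.1799 0.066 -> [0.0028, -0.0027, 0.0129, 0.0004, 0.0002, 0.0003]
```

{"name": "servo_tool", "arguments": {"series": [[[0.003,-0.002,0.004,0,0,0,0],[0.003,-0.002,0.008,0,0,0,0],[0.003,-0.002,0.011,0,0,0,0],[0.003,-0.002,0.012,0,0,0,0],[0.003,-0.002,0.012,0,0,0,0],[0.003,-0.002,0.012,0,0,0,0],[0.003,-0.002,0.012,0,0,0,0]]]}}

```text
time_s: 13.48
tool_pos: [0.6023, -0.1796, 0.066]
tool_rot: [180.0, 0.0, 90.1]
force: [-2.6, 0.4, 5.5]
grip_width: 0.0341
grasp_force: 20.0
```

{"name": "servo_tool", "arguments": {"series": [[[0,0,-0.001,0,0,0,0],[0,0.001,-0.001,0,0,0,0.5],[0,0.001,-0.001,0,0,0,0.7],[0,0.001,-0.001,0,0,0,0.9],[0,0.001,-0.001,0,0,0,0.9],[0,0.001,-0.001,0,0,0,0.9],[0,0.001,-0.15,0,0,0,1],[0,0.001,-0.3,0,0,0,1],[0,0.001,-0.5,0,0,0,1],[0,0.001,-0.5,0,0,0,1],[0,0.001,-0.5,0,0,0,1],[0,0.001,-0.5,0,0,0,1]]]}}

```text
time_s: 14.48
tool_pos: [0.6034, -0.1798, 0.2172]
tool_rot: [179.8, 0.1, 90.1]
force: [0.1, -0.8, -1.6]
grip_width: 0.0863
grasp_force: 0.0
```

Run:
```python
from h import *
for i in range(3): cam("wrist")
print(get_obs()['tool_pos']); go(.50,.08,.25,90)
```

```text
[ 0.60136281 -0.1796587   0.21348156]
0.5 0.08 0.25 -> [0.866, -0.3372, -0.1202, -0.0009, -0.0002, 0.0004]
```

{"name": "servo_tool", "arguments": {"series": [[[0.866,-0.337,-0.12,0,0,0,1],[0.866,-0.337,-0.12,0,0,0,1],[0.866,-0.337,-0.12,0,0,0,1],[0.866,-0.337,-0.12,0,0,0,1],[0.866,-0.337,-0.12,0,0,0,1],[0.866,-0.337,-0.12,0,0,0,1],[0.866,-0.337,-0.12,0,0,0,1],[0.866,-0.337,-0.12,0,0,0,1],[0.866,-0.337,-0.12,0,0,0,1],[0.866,-0.337,-0.12,0,0,0,1]]]}}

```text
time_s: 15.47
tool_pos: [0.5007, 0.0789, 0.2502]
tool_rot: [-179.9, 0.0, 90.0]
force: [0.2, 0.0, -0.3]
grip_width: 0.0869
grasp_force: 0.0
```

Run:
```python
from h import *
for i in range(3): cam("wrist")
c=cam("wrist"); print(get_obs()['tool_pos']); tops(c,.0895,'tall'); plinths(c,0)
c=cam("top"); tops(c,.0895,'top:'); plinths(c,0)
go(.44,.168,.16,90)
```

```text
[0.5011396  0.07845431 0.2505924 ]
tall top [441.9 168.9  20.4] [440.7 169. ] (175, 65, 42, 44)
plinth [582.6  -9.8] [59.1 90.1] 89.9 (286, 215, 73, 44)
plinth [571.8 126.5] [58.6 58.3] 1.5 (293, 102, 52, 52)
top: top [ 599.9 -178.7   17.2] [ 597.1 -178.7] (269, 160, 14, 13)
plinth [582.  -29.3] [87.7 88.4] 89.9 (202, 160, 34, 34)
0.44 0.168 0.16 -> [0.2972, -0.2038, 0.3029, -0.0004, -0.0002, -0.0004]
```

{"name": "servo_tool", "arguments": {"series": [[[0.301,-0.199,0.2,0,0,0,1],[0.301,-0.199,0.2,0,0,0,1],[0.301,-0.199,0.2,0,0,0,1],[0.301,-0.199,0.2,0,0,0,1],[0.301,-0.199,0.2,0,0,0,1],[0.301,-0.199,0.35,0,0,0,1],[0.301,-0.199,0.45,0,0,0,1],[0.301,-0.199,0.55,0,0,0,1],[0.301,-0.199,0.612,0,0,0,1],[0.301,-0.199,0.612,0,0,0,1],[0.301,-0.199,0.612,0,0,0,1]]]}}

```text
time_s: 16.63
tool_pos: [0.4416, 0.1694, 0.0675]
tool_rot: [-179.9, -0.0, 90.0]
force: [-0.7, -0.4, 0.1]
grip_width: 0.0869
grasp_force: 0.0
```

{"name": "servo_tool", "arguments": {"series": [[[0,0,0,0,0,0,0.6],[0,0,0,0,0,0,0.5],[0,0,0,0,0,0,0],[0,0,0,0,0,0,0],[0,0,0,0,0,0,0],[0,0,0,0,0,0,0],[0,0,0,0,0,0,0],[0,0,0,0,0,0,0],[0,0,0,0,0,0,0],[0,0,0,0,0,0,0]]], "grip_force": 22}}

```text
time_s: 17.47
tool_pos: [0.4414, 0.1703, 0.0678]
tool_rot: [180.0, -0.0, 90.1]
force: [0.3, -0.0, 1.5]
grip_width: 0.0391
grasp_force: 21.9
```

Run:
```python
from h import *
print(get_obs()['tool_pos']); go(.55,-.10,.22,90)
```

```text
[0.44136781 0.1703027  0.06780792]
0.55 -0.1 0.22 -> [-0.9014, 0.3612, -0.5072, 0.0001, -0.0, 0.0004]
```

{"name": "servo_tool", "arguments": {"series": [[[0,0,-0.1,0,0,0,0],[0,0,-0.25,0,0,0,0],[0,0,-0.4,0,0,0,0],[0,0,-0.507,0,0,0,0],[-0.901,0.361,-0.507,0,0,0,0],[-0.901,0.361,-0.507,0,0,0,0],[-0.901,0.361,-0.507,0,0,0,0],[-0.901,0.361,-0.507,0,0,0,0],[-0.901,0.361,-0.507,0,0,0,0],[-0.901,0.361,-0.507,0,0,0,0],[-0.901,0.361,-0.507,0,0,0,0],[-0.901,0.361,-0.507,0,0,0,0]]]}}

```text
time_s: 18.47
tool_pos: [0.5506, -0.1112, 0.218]
tool_rot: [-179.9, 0.2, 89.3]
force: [-0.6, -1.7, -2.3]
grip_width: 0.0393
grasp_force: 22.0
```

Run:
```python
from h import *
for i in range(8): cam("wrist")
c=cam("wrist"); o=get_obs(); print(o['tool_pos'],o['tool_rot'],o['grip_width'])
plinths(c,0); held(c,0); save(c,'w6')
go(.583,-.029,.0878,90)
```

```text
[ 0.54965333 -0.09868763  0.22012788] [1.79983764e+02 4.46918995e-02 9.01903182e+01] 0.03910296207974913
plinth [ 618.1 -171.1] [54.4 80.2] 29.4 (286, 200, 63, 58)
plinth [584.  -28.1] [89.6 89.2] 0.3 (248, 64, 87, 88)
-0.055 26 ymax 0.0208
-0.05 145 ymax 0.0207
-0.045 119 ymax 0.0176
-0.04 38 ymax 0.015
-0.035 49 ymax 0.0151
-0.03 49 ymax 0.0151
-0.025 54 ymax 0.0152
-0.02 59 ymax 0.0151
-0.015 58 ymax 0.0152
-0.01 70 ymax 0.0152
-0.005 73 ymax 0.0152
0.0 27 ymax 0.0153
0.01 22 ymax 0.019
0.015 99 ymax 0.0192
0.02 755 ymax 0.019
0.025 596 ymax 0.0181
0.583 -0.029 0.0878 -> [0.2323, 0.1118, 0.4409, 0.0001, 0.0002, 0.0011]
```

View pics/w6.png

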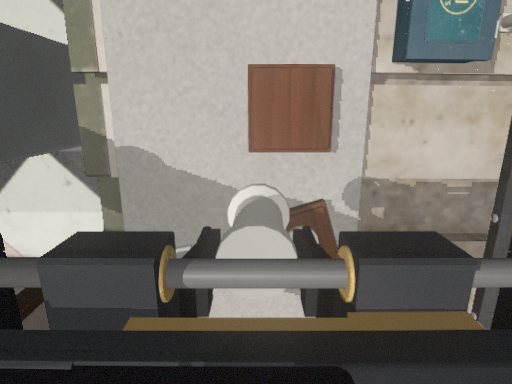

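The large plinth is at (291,108), and the tall column is held upright.

{"name": "servo_tool", "arguments": {"series": [[[0.236,0.111,0,0,0,0,0],[0.236,0.111,0,0,0,0,0],[0.236,0.111,0.1,0,0,0,0],[0.236,0.111,0.2,0,0,0,0],[0.236,0.111,0.3,0,0,0,0],[0.236,0.111,0.37,0,0,0,0],[0.236,0.111,0.4,0,0,0,0],[0.236,0.111,0.42,0,0,0,0],[0.236,0.111,0.428,0,0,0,0],[0.236,0.111,0.428,0,0,0,0],[0.236,0.111,0.428,0,0,0,0],[0.236,0.111,0.428,0,0,0,0]]]}}

```text
time_s: 19.92
tool_pos: [0.584, -0.0291, 0.0929]
tool_rot: [179.9, 0.0, 90.1]
force: [-0.7, -0.5, -1.4]
grip_width: 0.0393
grasp_force: 22.0
```

Run:
```python
from h import *
for i in range(4): cam("wrist")
print(get_obs()['tool_pos'],get_obs()['force']); go(.5832,-.0278,.0876,90)
```

```text
[ 0.58336635 -0.02918805  0.09205467] [-0.07638793 -0.02620904 -2.13426342]
0.5832 -0.0278 0.0876 -> [0.0046, -0.0006, 0.0148, 0.0003, 0.0001, 0.0003]
```

{"name": "servo_tool", "arguments": {"series": [[[0.004,0,0.005,0,0,0,0],[0.004,0,0.009,0,0,0,0],[0.004,0,0.012,0,0,0,0],[0.004,0,0.014,0,0,0,0],[0.004,0,0.014,0,0,0,0],[0.004,0,0.014,0,0,0,0],[0.004,0,0.014,0,0,0,0]]]}}

```text
time_s: 20.7
tool_pos: [0.5831, -0.0278, 0.0877]
tool_rot: [180.0, 0.0, 90.1]
force: [-0.6, 0.5, 5.2]
grip_width: 0.0393
grasp_force: 22.1
```

{"name": "servo_tool", "arguments": {"series": [[[0,0,-0.001,0,0,0,0],[0,0,-0.001,0,0,0,0.55],[0,0,-0.001,0,0,0,0.75],[0,0,-0.001,0,0,0,0.95],[0,0,-0.001,0,0,0,1],[0,0,-0.001,0,0,0,1],[0,0,-0.15,0,0,0,1],[0,0,-0.3,0,0,0,1],[0,0,-0.5,0,0,0,1],[0,0,-0.5,0,0,0,1],[0,0,-0.5,0,0,0,1],[0,0,-0.5,0,0,0,1]]]}}

```text
time_s: 21.7
tool_pos: [0.584, -0.0278, 0.2389]
tool_rot: [179.8, 0.1, 90.1]
force: [-0.5, 0.7, -1.0]
grip_width: 0.0868
grasp_force: 0.0
```

Run:
```python
from h import *
for i in range(4): cam("wrist")
print(get_obs()['tool_pos']); go(.47,-.27,.24,90)
```

```text
[ 0.58202605 -0.02807105  0.23543935]
0.47 -0.27 0.24 -> [-0.806, -0.3744, -0.0143, -0.0009, -0.0001, 0.0004]
```

{"name": "servo_tool", "arguments": {"series": [[[-1,-0.374,0,0,0,0,1],[-1,-0.374,0,0,0,0,1],[-1,-0.374,0,0,0,0,1],[-1,-0.374,0,0,0,0,1],[-1,-0.374,0,0,0,0,1],[-1,-0.374,0,0,0,0,1],[-1,-0.374,0,0,0,0,1],[-1,-0.374,0,0,0,0,1],[-1,-0.374,0,0,0,0,1],[-1,-0.374,0,0,0,0,1]]]}}

```text
time_s: 22.73
tool_pos: [0.4693, -0.3299, 0.2354]
tool_rot: [-179.9, -0.1, 89.8]
force: [0.4, 0.4, 0.2]
grip_width: 0.0868
grasp_force: 0.0
```

{"name": "servo_tool", "arguments": {"series": [[[-0.24,0,0.1,0,0,0,1],[-0.24,0,0.1,0,0,0,1],[-0.24,0,0.1,0,0,0,1],[-0.24,0,0.1,0,0,0,1],[-0.24,0,0.1,0,0,0,1],[-0.24,0,0.1,0,0,0,1]]]}}

```text
time_s: 23.23
tool_pos: [0.4727, -0.3975, 0.2076]
tool_rot: [180.0, -0.0, 90.3]
force: [-0.6, -1.2, 0.2]
grip_width: 0.087
grasp_force: 0.0
```

Run:
```python
from h import *
for i in range(4): cam("wrist")
c=cam("wrist"); o=get_obs(); print(o['tool_pos'],o['tool_rot']); save(c,'w7'); tops(c,.0395,'medal')
g=c['frame'].astype(int); m=((g[...,0]-g[...,2]>45)&(g[...,0]>150)&(g[...,1]>130)).astype(np.uint8)
for k in cv2.findContours(m,0,2)[0]:
    if cv2.contourArea(k)>300:
        w=onplane(c,k.reshape(-1,2),.0395)[:,:2]*1000
        print(cv2.minEnclosingCircle(w.astype(np.float32)),cv2.boundingRect(k))
P=cloud(c); s=(abs(P[...,0]-.444)<.015)&(abs(P[...,1]+.312)<.015)&(c['depth']>0)
print(np.median(P[s][:,2]))
```

```text
[ 0.47171996 -0.39930719  0.20791269] [1.79969441e+02 5.30161250e-02 9.01414783e+01]
medal top [ 625.7 -379.9   17.6] [ 621.3 -376.3] (394, 145, 21, 32)
medal top [ 444.7 -314.3   25.1] [ 446. -314.] (205, 67, 51, 53)
0.03922070443024478
```

View pics/w7.png

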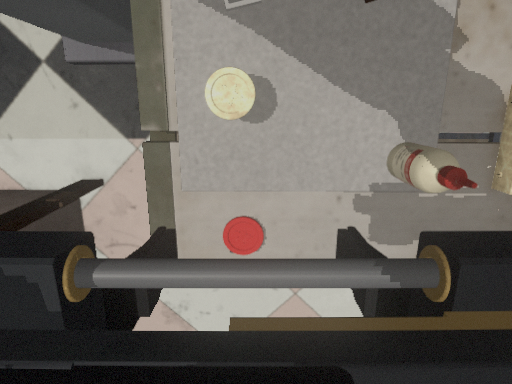

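The wrist view shows the brass medal at (230,93), the red disc at (243,235) and the bottle at (425,168).

{"name": "servo_tool", "arguments": {"series": [[[0.283,-0.09,0.2,0,0,0,1],[0.283,-0.09,0.2,0,0,0,1],[0.283,-0.09,0.2,0,0,0,1],[0.283,-0.09,0.35,0,0,0,1],[0.283,-0.09,0.45,0,0,0,1],[0.283,-0.09,0.52,0,0,0,1],[0.283,-0.09,0.58,0,0,0,1],[0.283,-0.09,0.61,0,0,0,1],[0.283,-0.09,0.622,0,0,0,1],[0.283,-0.09,0.622,0,0,0,1],[0.283,-0.09,0.622,0,0,0,1]]]}}

```text
time_s: 24.4
tool_pos: [0.4449, -0.3156, 0.0217]
tool_rot: [179.9, 0.1, 90.1]
force: [0.1, 0.6, -0.5]
grip_width: 0.0871
grasp_force: 0.0
```

Run:
```python
from h import *
for i in range(4): cam("wrist")
print(get_obs()['tool_pos'],get_obs()['force']); go(.4447,-.3143,.0195,90)
```

```text
[ 0.44483563 -0.31571966  0.02177873] [ 0.04218691 -0.65275289  0.23115861]
0.4447 -0.3143 0.0195 -> [0.0047, -0.0005, 0.0076, 0.0005, 0.0005, 0.0003]
```

{"name": "servo_tool", "arguments": {"series": [[[0.004,0,0.007,0,0,0,1],[0.004,0,0.007,0,0,0,1],[0.004,0,0.007,0,0,0,0.7],[0.004,0,0.007,0,0,0,0.65],[0.004,0,0.007,0,0,0,0.6],[0.004,0,0.007,0,0,0,0.4],[0.004,0,0.007,0,0,0,0.3],[0.004,0,0.007,0,0,0,0.3],[0.004,0,0.007,0,0,0,0.3],[0.004,0,0.007,0,0,0,0.3],[0.004,0,0.007,0,0,0,0.3],[0.004,0,0.007,0,0,0,0.3]]], "grip_force": 20}}

```text
time_s: 25.6
tool_pos: [0.4442, -0.314, 0.0186]
tool_rot: [180.0, 0.0, 90.1]
force: [-0.4, 0.1, -0.6]
grip_width: 0.0491
grasp_force: 20.2
```

Run:
```python
from h import *
print(get_obs()['tool_pos'],get_obs()['force']); go(.5,-.15,.2,90)
```

```text
[ 0.44416222 -0.31397166  0.01856657] [-0.39543843  0.11357962 -0.57044112]
0.5 -0.15 0.2 -> [0.5463, 0.1868, -0.6048, 0.0, 0.0, 0.0004]
```

{"name": "servo_tool", "arguments": {"series": [[[0,0,-0.08,0,0,0,0.3],[0,0,-0.2,0,0,0,0.3],[0,0,-0.3,0,0,0,0.3],[0,0,-0.4,0,0,0,0.3],[0,0,-0.605,0,0,0,0.3],[0.1,0.05,-0.605,0,0,0,0.3],[0.2,0.1,-0.605,0,0,0,0.3],[0.3,0.15,-0.605,0,0,0,0.3],[0.4,0.187,-0.605,0,0,0,0.3],[0.5,0.187,-0.605,0,0,0,0.3],[0.546,0.187,-0.605,0,0,0,0.3],[0.546,0.187,-0.605,0,0,0,0.3]]]}}

```text
time_s: 26.6
tool_pos: [0.5003, -0.1457, 0.2002]
tool_rot: [-180.0, -0.0, 90.4]
force: [0.7, -0.4, 0.2]
grip_width: 0.0488
grasp_force: 20.2
```

Run:
```python
from h import *
for i in range(8): cam("wrist")
c=cam("wrist"); o=get_obs(); print(o['tool_pos'],o['tool_rot'],o['grip_width']); save(c,'w8'); tops(c,.1095,'tall'); plinths(c,0); held(c,0)
c=cam('top'); tops(c,.1095,'top: tall')
```

```text
[ 0.49984994 -0.15108821  0.19991589] [-1.79989631e+02 -6.41301092e-03  8.99684192e+01] 0.04877366305837158
tall top [582.1 -28.8  20.7] [583.5 -30.6] (344, 4, 57, 60)
plinth [ 601.1 -176.1] [74.2 74.3] 17.8 (311, 158, 78, 82)
plinth [582.6 -29.6] [90.7 89.3] 0.4 (296, 2, 94, 101)
0.02 1848 ymax 0.0236
0.025 20 ymax 0.0238
top: tall top [581.2 -29.6  19.9] [579.9 -26.8] (207, 165, 16, 16)
```

View pics/w8.png

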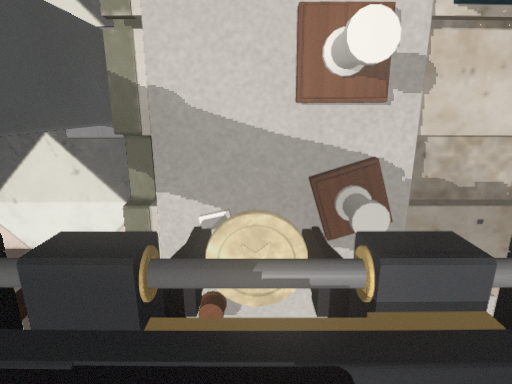

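The tall column stands centred on the large plinth, with its top at (373,35). The medal is held flat at (258,257), and the middle column stands on the medium plinth.

{"name": "servo_tool", "arguments": {"series": [[[0.1,0.07,0,0,0,0,0.3],[0.2,0.14,0,0,0,0,0.3],[0.3,0.21,0,0,0,0,0.3],[0.409,0.276,0,0,0,0,0.3],[0.409,0.276,0,0,0,0,0.3],[0.409,0.276,0,0,0,0,0.3],[0.409,0.276,0.1,0,0,0,0.3],[0.409,0.276,0.2,0,0,0,0.3],[0.409,0.276,0.27,0,0,0,0.3],[0.409,0.276,0.31,0,0,0,0.3],[0.409,0.276,0.33,0,0,0,0.3],[0.409,0.276,0.335,0,0,0,0.3]]]}}

```text
time_s: 28.1
tool_pos: [0.5821, -0.0285, 0.0989]
tool_rot: [-179.9, 0.0, 90.0]
force: [-1.0, -0.3, -0.6]
grip_width: 0.0488
grasp_force: 20.2
```

Run:
```python
from h import *
for i in range(6): cam("wrist")
print(get_obs()['tool_pos'],get_obs()['force']); go(.5827,-.0283,.0936,90)
```

```text
[ 0.58355809 -0.02733671  0.10080193] [ 0.19948683 -0.16099536 -0.46774871]
0.5827 -0.0283 0.0936 -> [-0.0032, -0.0029, 0.024, 0.0007, 0.0002, 0.0003]
```

{"name": "servo_tool", "arguments": {"series": [[[-0.003,-0.003,0.006,0,0,0,0.3],[-0.003,-0.003,0.011,0,0,0,0.3],[-0.003,-0.003,0.015,0,0,0,0.3],[-0.003,-0.003,0.018,0,0,0,0.3],[-0.003,-0.003,0.021,0,0,0,0.3],[-0.003,-0.003,0.023,0,0,0,0.3],[-0.003,-0.003,0.023,0,0,0,0.3],[-0.003,-0.003,0.023,0,0,0,0.3],[-0.003,-0.003,0.023,0,0,0,0.3]]]}}

```text
time_s: 29.15
tool_pos: [0.5819, -0.0282, 0.0936]
tool_rot: [180.0, 0.0, 90.1]
force: [-2.5, -0.9, 5.3]
grip_width: 0.0486
grasp_force: 20.5
```

{"name": "servo_tool", "arguments": {"series": [[[0,0.001,-0.002,0,0,0,0.3],[0,0.001,-0.002,0,0,0,0.62],[0,0.001,-0.002,0,0,0,0.75],[0,0.001,-0.002,0,0,0,0.95],[0,0.001,-0.002,0,0,0,1],[0,0.001,-0.002,0,0,0,1],[0,0.001,-0.002,0,0,0,1],[0,0.001,-0.15,0,0,0,1],[0,0.001,-0.3,0,0,0,1],[0,0.001,-0.4,0,0,0,1],[0,0.001,-0.4,0,0,0,1],[0,0.001,-0.4,0,0,0,1]]]}}

```text
time_s: 30.15
tool_pos: [0.5836, -0.028, 0.2151]
tool_rot: [179.7, 0.1, 90.1]
force: [0.2, 0.3, -0.7]
grip_width: 0.0865
grasp_force: 0.0
```

{"name": "servo_tool", "arguments": {"series": [[[-0.5,-0.3,-0.2,0,0,0,1],[-0.5,-0.3,-0.2,0,0,0,1],[-0.5,-0.3,-0.2,0,0,0,1],[-0.5,-0.3,-0.2,0,0,0,1],[-0.5,-0.3,-0.2,0,0,0,1],[-0.5,-0.3,-0.2,0,0,0,1],[-0.5,-0.3,-0.2,0,0,0,1],[-0.5,-0.3,-0.2,0,0,0,1]]]}}

```text
time_s: 30.82
tool_pos: [0.4921, -0.177, 0.2713]
tool_rot: [-179.9, -0.1, 90.1]
force: [0.0, -0.1, -0.3]
grip_width: 0.0871
grasp_force: 0.0
```

Run:
```python
from h import *
for i in range(8): cam("wrist")
c=cam("wrist"); print(get_obs()['tool_pos'],get_obs()['force']); tops(c,.1145,'medal'); tops(c,.0895,'mid'); tops(c,.0695,'short'); plinths(c,0); save(c,'w9')
c=cam('top'); tops(c,.1145,'T medal'); tops(c,.0895,'T mid'); tops(c,.0695,'T short')
c=cam('side'); cv2.imwrite('pics/s2.png',cv2.resize(c['frame'][110:310,170:350,::-1],None,fx=3,fy=3))
```

```text
[ 0.49244977 -0.17787384  0.27253137] [-0.61673598 -0.44232596 -0.04854524]
medal top [580.6 -29.3  25.3] [580.1 -35.4] (328, 0, 56, 49)
mid top [ 600.3 -178.1   17.9] [ 601.6 -175.5] (341, 160, 31, 32)
short top [ 454.2 -211.8   24.9] [ 453.7 -210.2] (207, 183, 36, 35)
plinth [ 601.6 -176.7] [73.4 73.6] 17.8 (309, 130, 64, 70)
plinth [582.8 -31.6] [86.5 91.1] 90.0 (296, 0, 79, 82)
T medal top [579.5 -29.4  25. ] [578.4 -28.2] (205, 164, 20, 20)
```

View pics/w9.png

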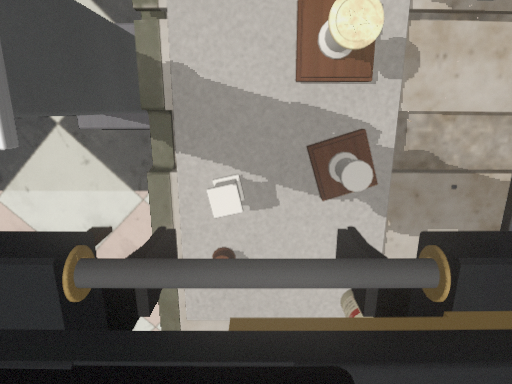

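View pics/s2.png

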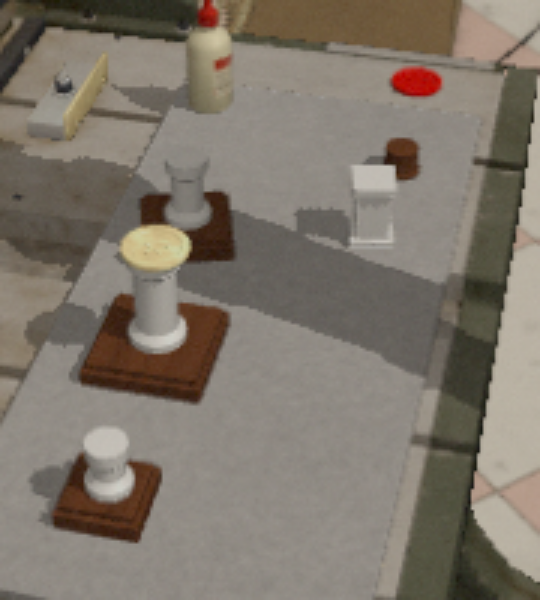

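The side crop shows all three columns upright and centred on their plinths, with the medal flat on the tallest. Measured offsets are about 2 mm or less. The square post and bottle have not moved, so I am handing the job in.

```bash
python3 -c "
from cell import env
print(env.sign_off())"
```

```text
the job is handed in; nothing more can be done
None
```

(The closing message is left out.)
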